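# Move the seasoning row from drip tray to bottle rack, mirrored

## Task

Move the four seasoning containers from the black drip tray into the aluminium bottle rack, one upright in each compartment, in reverse order: the container at the left end of the tray goes into the right end compartment of the rack, the next into the one beside it, and so on, so that the cook facing you finds them in the order you see now. Do not tip any of them over.

Things in the scene. Friction and masses are not known exactly. Their poses are not given: they have to be found in the camera images.
- tray: Flat black drip tray, 100 mm (x) by 340 mm (y), 8 mm high rim, fixed to the table; it lies either in front of or behind the rack. Origin at the centre of its underside on the tabletop. Its y axis runs along the row towards the left end as seen from the robot, x across it, away from the robot. The four containers stand on it on white dishes at y = +120, +40, -40 and -120 mm, x = 0, in any order. (A red bottle standing on the bare table beside the tray is not one of them.)
- rack: Low open aluminium rack, 84 mm (x) by 324 mm (y) by 27 mm high, walls and floor 4 mm thick, fixed to the table, empty at the start. Three partitions make a row of four compartments, each about 76 mm square inside, centred at y = +120, +40, -40 and -120 mm, x = 0; the floor is 4 mm above the origin. Origin at the centre of its underside on the tabletop, y along the row towards its left end as seen from the robot, x away from the robot.
- squeeze: White plastic squeeze bottle with a pointed nozzle: round body 52 mm across and straight up to 108 mm, nozzle tip at 145 mm, about 0.22 kg. Stands upright, origin at the centre of its underside, z up. Starts on its own dish on the tray.
- mill: Wooden pepper mill, 130 mm tall: foot 52 mm across, straight round body 42 mm across from 30 to 100 mm height, a small 36 mm knob on top, about 0.25 kg. Stands upright, origin at the centre of its underside, z up. Starts on its own dish on the tray.
- shaker: Round steel shaker with a domed, pierced top, 96 mm tall: body 55 mm across and straight up to 80 mm, about 0.24 kg. Stands upright, origin at the centre of its underside, z up. Starts on its own dish on the tray.
- tub: Square grey plastic tub with a closed lid, 50 by 50 mm and 85 mm tall, flat top, about 0.23 kg; its sides are parallel to its x and y axes, which start within 0.1 rad of the tray's. Stands upright, origin at the centre of its underside, z up. Starts on its own dish on the tray.
- dish_squeeze: White round dish, 70 mm across and 3 mm thick, lying flat and fixed on the tray under the squeeze bottle at the start; it stays there when the container leaves and so marks that container's first place in the row. Origin on its axis at tabletop level; its upper face, on which the container stands, is 6 mm above the origin.
- dish_mill: White round dish, 70 mm across and 3 mm thick, lying flat and fixed on the tray under the pepper mill at the start; it stays there when the container leaves and so marks that container's first place in the row. Origin on its axis at tabletop level; its upper face, on which the container stands, is 6 mm above the origin.
- dish_shaker: White round dish, 70 mm across and 3 mm thick, lying flat and fixed on the tray under the steel shaker at the start; it stays there when the container leaves and so marks that container's first place in the row. Origin on its axis at tabletop level; its upper face, on which the container stands, is 6 mm above the origin.
- dish_tub: White round dish, 70 mm across and 3 mm thick, lying flat and fixed on the tray under the square tub at the start; it stays there when the container leaves and so marks that container's first place in the row. Origin on its axis at tabletop level; its upper face, on which the container stands, is 6 mm above the origin.
Mind the look-alikes: they are no part of the job. What is shaped like the dish_tub but green or yellow is not meant.

How it is judged:
By the outcome, as a careful person would: the job done as asked, in the order asked, and still so for the second after the job is handed in, with the robot touching nothing.
It also fails if it takes over 115 s, if anything falls off the work surface, if the arm or the gripper's body presses on something with over 40 N, if the wrist force passes 120 N, or if a joint passes its speed limit or range.

## Robot

A 6-joint arm with a two-finger parallel gripper is mounted at the origin on the work surface. World frame = base frame: x ahead of the robot, y to its left, z up, the work surface at z = 0. Lengths are in m, angles in rad, forces in N, time in s.
With the tool pointing down it reaches from about 0.3 to 0.825 m from the base axis. Payload 5.4 kg.
Tool frame: the origin (TCP) lies at the very end of the fingers, on their centre line; the grasp point (between the pads) lies 19 mm behind it; z points along the fingers, x is the direction in which the jaws open and shut, and the axes are right-handed (so a half turn about z gives the same grasp; the last joint's range is limited). The gripper opens to 92 mm and grips with 3 to 60 N. Pads are 20 mm wide; open, the fingers measure 128 mm over their backs; the gripper's body (75 mm by 189 mm) begins 69 mm behind the grasp point.
Start: joints at [-1.386, 0.158, 1.597, -0, 1.386, -0.21], TCP at [0.221, -0.531, 0.194] pointing down, gripper open.
Joint ranges: [-2.91, 2.91], [-0.94, 2.29], [0.18, 2.7], [-1.29, 4.43], [0.17, 2.64], [-3, 3]. Speed limits (rad/s): [2.57, 2.57, 3.14, 3.14, 3.14, 3.14].

## Interface

Orientations are given as a rotation vector (axis times angle).
In Python, from workcell import bot gives the robot as it stands. Calls block until the motion is done:
- bot.goto(position, orientation): joint-space move of the TCP to a pose.
- bot.line_to(position, rot=None, max_speed=0.15): straight line of the TCP; rot=None keeps the orientation; max_speed is the mean speed in m/s.
- bot.set_joints(angles): joint-space move.
- bot.set_gripper(opening, newtons=None): opening from 0.0 (shut) to 1.0 (fully open); newtons is the grip in N (None keeps the last); returns when the fingers have stopped.
- bot.hold(seconds).
- bot.inverse_kinematics(position, orientation): joint angles nearest the present ones, or None.
- bot.read_camera(name): name is "scene" or "top"; returns a dict with "pixels" (420x560x3 uint8, blue, green, red), "fx", "fy", "cx", "cy" (pixels), "R" (3x3) and "t" (3): a world point X has camera coordinates R X + t. Camera axes: x right, y down, z forward; pixel columns grow to the right and rows downward; lengths in m; the calibration is good to about 2 mm. A picture is of the moment at which its call begins. There is no depth.
A pose or a line that the arm cannot do raises bot.MotionError and nothing moves.
- bot.job_done(): hands the job in, once; it reports no verdict.
Readings, each from a call of its own:
- bot.current_clock(): time.
- bot.current_joints(): joint angles.
- bot.current_joint_vel(): joint speeds.
- bot.current_effort(): joint torques, N m.
- bot.current_ee_pos(): TCP position.
- bot.current_tool_rot(): TCP orientation.
- bot.current_contact_force(): force on the tool from outside, world axes, zero at the start.
- bot.current_ft_torque(): the same for the moment, N m.
- bot.current_opening(): opening from 0.0 (shut) to 1.0 (fully open).
Only numpy, scipy, OpenCV 4.12 (cv2) and the standard library are available. Lean on these libraries where they do the work, as an engineer would, in place of code of your own. Each camera call takes 0.05 s, during which the arm holds its last target.

## Working session

There is one attempt and no reset: what is moved stays moved. The work goes in short steps, each a Python script; the robot and the scene stay as the last script left them, time stands still between calls to the robot, and variables do not carry over. Pictures are saved under pics/ and viewed, and the job is handed in when it is done.

```bash
mkdir -p pics; ls; python3 - <<'E'
from workcell import bot
import cv2
for n in("scene","top"):
    c=bot.read_camera(n); cv2.imwrite(f"pics/{n}0.png",c["pixels"])
    print(n,c["fx"],c["fy"],c["cx"],c["cy"],c["R"],c["t"])
print(bot.current_clock(),bot.current_tool_rot())
E
```

```text
pics
scene 423.4500140101954 423.4500140101954 279.3738574334781 213.50918988324048 [[-0.5470609   0.83682626  0.0211231 ]
 [ 0.4766313   0.33213517 -0.81394646]
 [-0.68814749 -0.43521035 -0.58055575]] [ 0.28310932 -0.18842494  1.09474781]
top 472.56059317171474 472.56059317171474 270.86590826777325 210.6803552700813 [[-0.01386394 -0.99945498 -0.02995883]
 [-0.99692477  0.01612755 -0.07668701]
 [ 0.07712838  0.02880352 -0.99660502]] [0.00680004 0.48185337 0.75865637]
0.1 [-2.61297991e+00  1.74190930e+00  1.88492129e-03]
```

View pics/scene0.png

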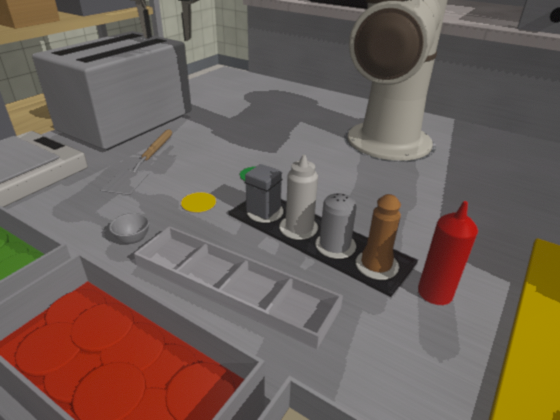

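View pics/top0.png

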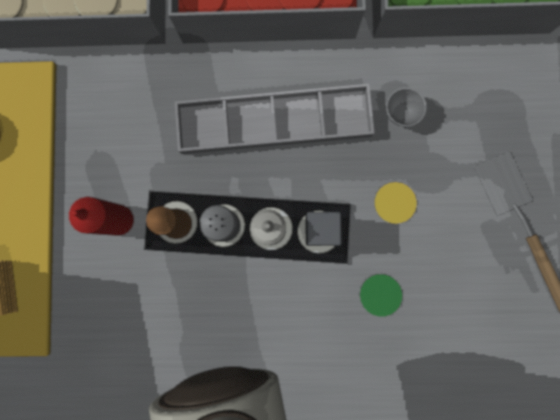

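The scene view shows the containers on the tray: tub (264,192), squeeze (301,198), shaker (338,225) and mill (382,235), with the red bottle at (447,255) and the empty rack at (237,283). In the top view, y+ (the robot's left) is image left. So from the left the order is mill (165,220), shaker (220,223), squeeze (270,228), tub (323,228), and the rack lies behind the tray at (275,118). Next I enlarge the crops to pick measuring points.

```bash
python3 - <<'E'
import cv2
t=cv2.imread("pics/top0.png"); s=cv2.imread("pics/scene0.png")
def crop(i,x,y,w,h,k,n):
    c=cv2.resize(i[y:y+h,x:x+w],None,fx=k,fy=k,interpolation=cv2.INTER_CUBIC)
    c=cv2.convertScaleAbs(c,alpha=1.5)
    for u in range((x//20+1)*20,x+w,20): cv2.putText(c,str(u),((u-x)*k,8),0,.35,(0,255,255)); cv2.line(c,((u-x)*k,10),((u-x)*k,14),(0,255,255))
    for v in range((y//20+1)*20,y+h,20): cv2.putText(c,str(v),(0,(v-y)*k),0,.35,(0,255,255))
    cv2.imwrite(n,c)
crop(t,140,80,250,190,3,"pics/topc.png"); crop(s,120,145,300,200,2,"pics/scc.png")
crop(s,225,145,195,145,4,"pics/scd.png")
E
```

```text
(no output)
```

View pics/topc.png

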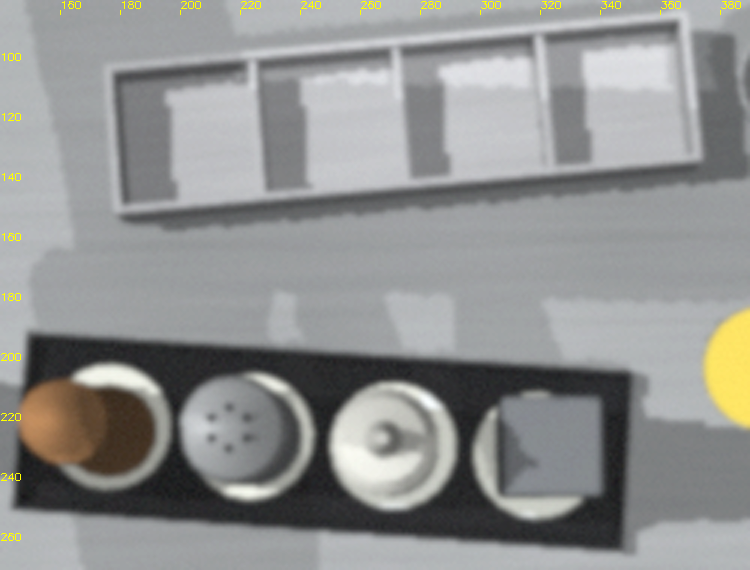

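View pics/scd.png

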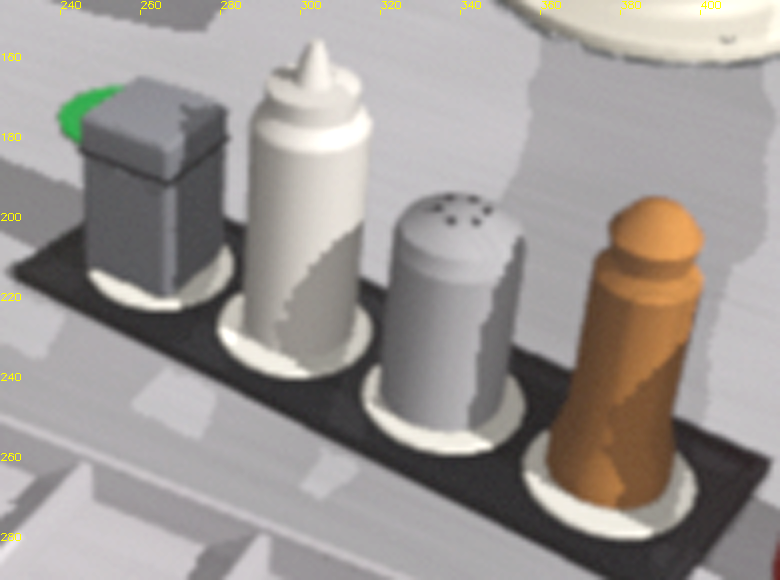

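View pics/scc.png

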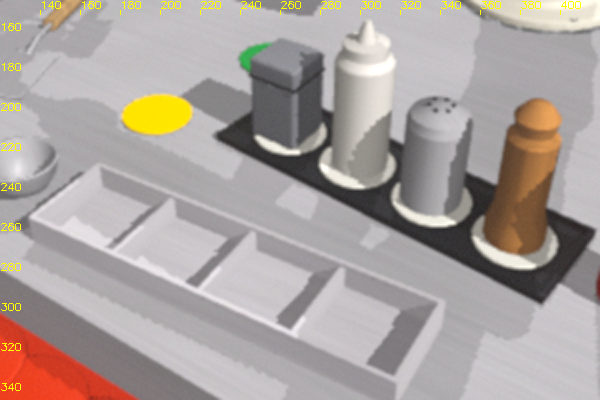

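```bash
cat > h.py <<'E'
from workcell import bot
import numpy as np, cv2
def cams(): return {n:bot.read_camera(n) for n in("scene","top")}
def ray(c,u,v):
    d=c["R"].T@np.array([(u-c["cx"])/c["fx"],(v-c["cy"])/c["fy"],1]); return -c["R"].T@c["t"],d/np.linalg.norm(d)
def plane(c,u,v,z):
    o,d=ray(c,u,v); return o+d*(z-o[2])/d[2]
def tri(C,a,b):
    o1,d1=ray(C["top"],*a);o2,d2=ray(C["scene"],*b)
    s=np.linalg.lstsq(np.c_[d1,-d2],o2-o1,rcond=None)[0]
    p,q=o1+s[0]*d1,o2+s[1]*d2; return (p+q)/2,np.linalg.norm(p-q)
E
cat > m.py <<'E'
from h import *
np.set_printoptions(precision=4,suppress=True)
C=cams()
T=lambda x,y:(140+(x+.5)/3-.5,80+(y+.5)/3-.5)
S=lambda x,y:(225+(x+.5)/4-.5,145+(y+.5)/4-.5)
Q=lambda x,y:(120+(x+.5)/2-.5,145+(y+.5)/2-.5)
P={"nozzle":(T(382,438),S(317,42)),
"tub++":(T(500,397),S(165,150)),"tub+-":(T(600,395),S(82,115)),"tub-+":(T(503,495),S(228,108)),"tub--":(T(602,495),S(145,77)),
"shak":(T(229,428),S(463,209)),"knobc":(T(63,422),S(656,230)),
"rack++":(T(105,65),Q(398,385)),"rack+-":(T(687,12),Q(32,215)),"rack--":(T(703,160),Q(100,165)),"rack-+":(T(117,215),Q(443,303)),
"tray++":(T(28,332),None),"tray+-":(T(633,373),S(12,270)),"tray--":(T(625,552),None),"tray-+":(T(13,508),S(770,462))}
R={}
for k,(a,b) in P.items():
    if b: p,e=tri(C,a,b); R[k]=p; print(k,p,"gap %.4f"%e)
    else: print(k,"plane .008",plane(C["top"],*a,.008))
# plane estimates
for nm,z in(("rack",.027),("tray",.008)):
    q={k[-2:]:plane(C["top"],*P[k][0],z) for k in P if k.startswith(nm)}
    c=sum(q.values())/4; ly=(q["++"]-q["+-"]+q["-+"]-q["--"])/2; lx=(q["++"]-q["-+"]+q["+-"]-q["--"])/2
    print(nm,"c",c,"len",np.linalg.norm(ly),"wid",np.linalg.norm(lx),"yaw",np.arctan2(-ly[0],ly[1]),np.arctan2(lx[1],lx[0]))
# dishes
for n in C:
    im=C[n]["pixels"].astype(int); 
    b,g,r=im[...,0],im[...,1],im[...,2]
    m=((r-b>4)&(r>130)&(r-b<40)&(abs(r-g)<15)).astype(np.uint8)*255
    cv2.imwrite(f"pics/mask_{n}.png",m)
E
python3 m.py
```

```text
nozzle [0.4513 0.0012 0.1512] gap 0.0002
tub++ [ 0.4744 -0.0567  0.0904] gap 0.0033
tub+- [ 0.4736 -0.1046  0.0918] gap 0.0000
tub-+ [ 0.4254 -0.0566  0.0887] gap 0.0016
tub-- [ 0.4243 -0.1047  0.089 ] gap 0.0001
shak [0.4596 0.0778 0.1025] gap 0.0005
knobc [0.462  0.1556 0.1235] gap 0.0025
rack++ [0.667  0.158  0.0253] gap 0.0008
rack+- [ 0.6879 -0.1643  0.0285] gap 0.0014
rack-- [ 0.6064 -0.1714  0.0243] gap 0.0010
rack-+ [0.5831 0.1504 0.0238] gap 0.0015
tray++ plane .008 [0.5204 0.2049 0.008 ]
tray+- [ 0.4924 -0.134   0.0053] gap 0.0017
tray-- plane .008 [ 0.3933 -0.1259  0.008 ]
tray-+ [0.422  0.2129 0.0068] gap 0.0005
rack c [ 0.6359 -0.0072  0.027 ] len 0.3228267052464518 wid 0.08397029114766275 yaw 0.07169428261932988 0.07769057953458548
tray c [0.4568 0.0397 0.008 ] len 0.33940039961297197 wid 0.09874820470016497 yaw -0.08473966684857147 -0.07513262970286876
```

Triangulated heights agree with the text: nozzle 0.151, tub lid 0.090, shaker top 0.1025, rack rim about 0.025. The sizes agree too, rack 323x84 mm and tray 339x99 mm. Next are a dish check and an inverse kinematics check.

```bash
cat >> h.py <<'E'
from scipy.spatial.transform import Rotation as Ro
def down(a):
    x=np.array([np.cos(a),np.sin(a),0]);z=np.array([0,0,-1.]);return Ro.from_matrix(np.c_[x,np.cross(z,x),z]).as_rotvec()
TR=(np.array([.4568,.0397]),-.080); RK=(np.array([.6359,-.0072]),.0745)
def slot(f,y): c,a=f; return c+y*np.array([-np.sin(a),np.cos(a)])
E
python3 - <<'E'
from h import *
np.set_printoptions(precision=4,suppress=True)
c=bot.read_camera("top")
T=lambda x,y:(140+(x+.5)/3-.5,80+(y+.5)/3-.5)
for n,p,y in(("mill",(112,427),.12),("shaker",(249,437),.04),("squeeze",(394,445),-.04),("tub",(537,455),-.12)):
    print(n,plane(c,*T(*p),.006)[:2],slot(TR,y),"rack",slot(RK,-y))
for y in(.12,-.12):
  for F,h in((TR,.27),(TR,.05),(RK,.27),(RK,.05)):
    for a in(0,np.pi):
      q=bot.inverse_kinematics([*slot(F,y),h],down(a+F[1])); print(y,h,round(a,1),q)
E
```

```text
mill [0.4664 0.1578] [0.4664 0.1593] rack [ 0.6448 -0.1269]
shaker [0.4596 0.0809] [0.46   0.0796] rack [ 0.6389 -0.0471]
squeeze [0.4539 0.0001] [ 0.4536 -0.0002] rack [0.6329 0.0327]
tub [ 0.4472 -0.079 ] [ 0.4472 -0.0799] rack [0.627  0.1125]
0.12 0.27 0 [ 0.0834 -0.1004  1.7124 -0.      1.5296  0.1634]
0.12 0.27 3.1 [ 0.0834 -0.1004  1.7124 -0.      1.5296 -2.9782]
0.12 0.05 0 [ 0.0834  0.1141  1.9515 -0.      1.0759  0.1634]
0.12 0.05 3.1 [ 0.0834  0.1141  1.9515 -0.      1.0759 -2.9782]
0.12 0.27 0 [-0.0119  0.2819  1.3045  0.      1.5552 -0.0864]
0.12 0.27 3.1 None
0.12 0.05 0 [-0.0119  0.4543  1.5292  0.      1.1581 -0.0864]
0.12 0.05 3.1 None
-0.12 0.27 0 [-0.4439 -0.2071  1.8069 -0.      1.5417 -0.3639]
-0.12 0.27 3.1 [-0.4439 -0.2071  1.8069  0.      1.5417  2.7777]
-0.12 0.05 0 [-0.4439  0.0148  2.0565 -0.      1.0702 -0.3639]
-0.12 0.05 3.1 [-0.4439  0.0148  2.0565  0.      1.0702  2.7777]
-0.12 0.27 0 [-0.3777  0.3361  1.238   0.      1.5675 -0.4522]
-0.12 0.27 3.1 [-0.3777  0.3361  1.238   0.      1.5675  2.6894]
-0.12 0.05 0 [-0.3777  0.5012  1.4641  0.      1.1762 -0.4522]
-0.12 0.05 3.1 [-0.3777  0.5012  1.4641  0.      1.1762  2.6894]
```

```bash
python3 - <<'E'
import cv2,numpy as np
t=cv2.imread("pics/top0.png")[180:275,140:360]
cv2.imwrite("pics/row.png",cv2.convertScaleAbs(cv2.resize(t,None,fx=3.5,fy=3.5,interpolation=3),alpha=1.5))
E
```

```text
(no output)
```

View pics/row.png

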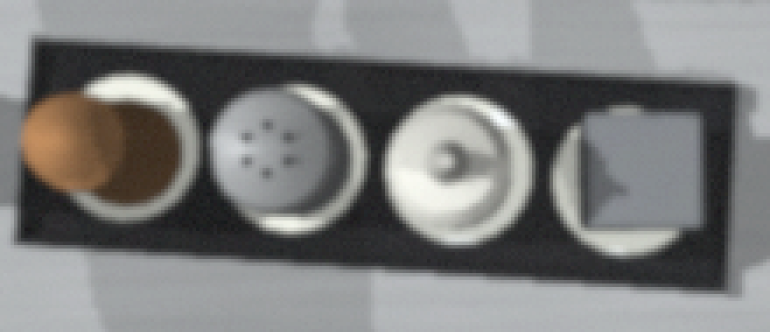

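In the crop, left to right, are the mill, shaker, squeeze bottle and tub, each on a white dish. There are three look-alike groups:
- **Squeeze bottle:** white (270,228) or red (88,215). The white one, on a dish on the tray, is meant.
- **Mill:** no look-alike.
- **Dishes:** yellow (396,203) and green (381,295) are decoys.

The dish positions match the tray slots within 1.5 mm. I'll start with the mill, which goes to the right end of the rack (y=-120).

```bash
cat >> h.py <<'E'
# name: centre xy, tray y, TCP height above underside, grasp yaw
OB={"mill":((.466,.158),.12,.052,-.08),"shaker":((.460,.0795),.04,.040,-.08),"squeeze":((.453,.0005),-.04,.066,-.08),"tub":((.4485,-.080),-.12,.038,-.012)}
def pick(n):
    (x,y),_,h,a=OB[n]; bot.set_gripper(1.0,25)
    bot.goto([x,y,.27],down(a)); bot.line_to([x,y,.006+h],max_speed=.15)
    bot.set_gripper(0.0,25); w=bot.current_opening()*92
    print(n,"width mm %.1f"%w,"F",np.round(bot.current_contact_force(),2))
    return w
def lift(n):
    (x,y),_,h,a=OB[n]; bot.line_to([x,y,.18+h],max_speed=.15)
    print("lifted w %.1f"%(bot.current_opening()*92),"F",np.round(bot.current_contact_force(),2))
def place(n):
    _,ty,h,a=OB[n]; x,y=slot(RK,-ty); r=down(RK[1])
    bot.line_to([x,y,.18+h],r,max_speed=.18)
    print("above w %.1f"%(bot.current_opening()*92))
    bot.line_to([x,y,.02+h],max_speed=.12); f0=bot.current_contact_force()[2]
    z=.008
    bot.line_to([x,y,z+h],max_speed=.05)
    while z>.0035:
        z-=.001; bot.line_to([x,y,z+h],max_speed=.03)
        f=bot.current_contact_force()[2]
        if f-f0>2: break
    print("z %.4f f %.1f f0 %.1f"%(z,f,f0),"pos",np.round(bot.current_ee_pos(),4))
    return x,y,h
def release(p):
    x,y,h=p; bot.set_gripper(1.0); bot.line_to([x,y,.27],max_speed=.2); print("t",bot.current_clock())
def snap(t):
    for n,c in cams().items(): cv2.imwrite(f"pics/{n}_{t}.png",c["pixels"])
E
python3 - <<'E'
from h import *
if pick("mill")>36: lift("mill")
snap("mill1"); print(bot.current_clock())
E
```

```text
mill width mm 41.5 F [-0.18 -0.19  0.58]
lifted w 41.4 F [ 0.56  0.49 -3.33]
6.8583
```

View pics/scene_mill1.png

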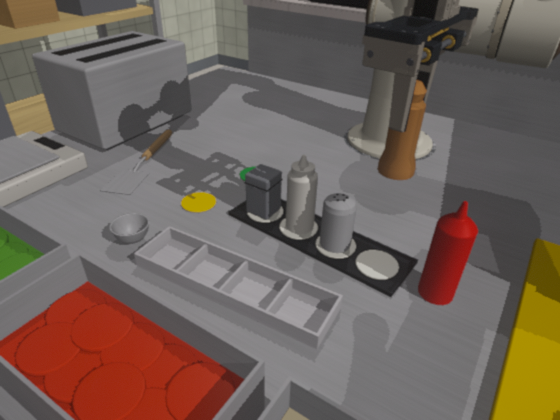

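The mill hangs upright in the jaws at (400,130), width 41.5 mm, with its dish bare at (377,264). I'll place it.

```bash
python3 - <<'E'
from h import *
p=place("mill"); release(p); snap("mill2")
E
```

```text
above w 41.7
z 0.0030 f 4.4 f0 -2.0 pos [ 0.6451 -0.1271  0.056 ]
t 14.0833
```

View pics/scene_mill2.png

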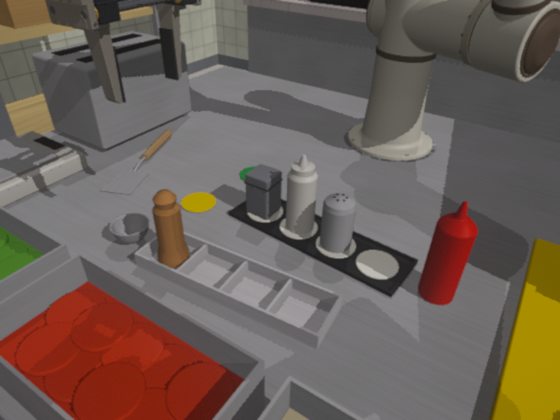

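The mill stands upright in the right-end compartment at (171,230), and floor contact came at z=0.003-0.004 as expected. Shaker next.

```bash
python3 - <<'E'
from h import *
w=pick("shaker")
if 50<w<60:
    lift("shaker"); snap("sh1"); p=place("shaker"); release(p)
snap("sh2")
E
```

```text
shaker width mm 54.5 F [ 1.94 -0.49  0.22]
lifted w 54.1 F [ 0.09  0.42 -4.04]
above w 54.5
z 0.0030 f 6.6 f0 -2.3 pos [ 0.6393 -0.0472  0.0442]
t 25.65
```

View pics/scene_sh2.png

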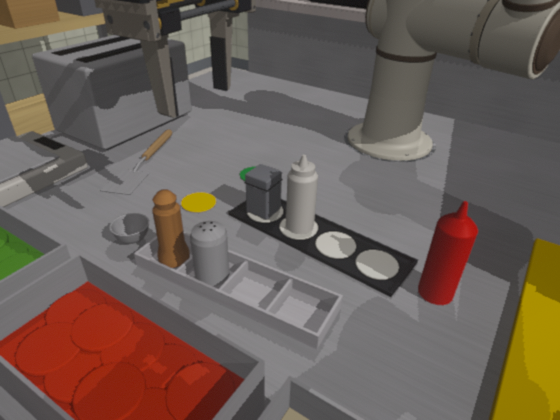

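The shaker stands upright beside the mill at (210,252). The squeeze bottle goes next, into the y=+40 compartment.

```bash
python3 - <<'E'
from h import *
w=pick("squeeze")
if 47<w<57:
    lift("squeeze"); snap("sq1"); p=place("squeeze"); release(p)
snap("sq2")
E
```

```text
squeeze width mm 51.1 F [-0.06  0.99  0.77]
lifted w 51.6 F [-1.14 -0.3  -1.47]
above w 51.2
z 0.0040 f -0.8 f0 -2.9 pos [0.6331 0.0327 0.0701]
t 36.2583
```

View pics/scene_sq2.png

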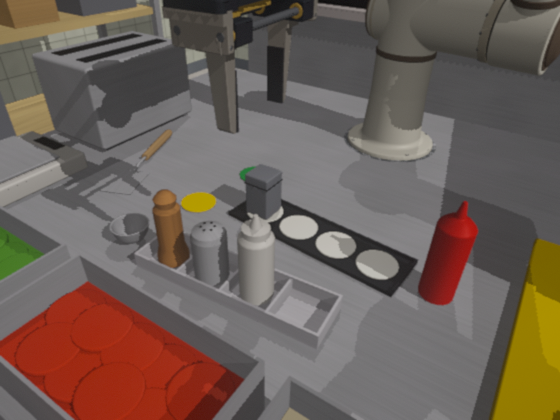

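The squeeze bottle stands upright at (256,265). The tub is last, into the left-end compartment.

```bash
python3 - <<'E'
from h import *
w=pick("tub")
if 45<w<55:
    lift("tub"); snap("tub1"); p=place("tub"); release(p)
    bot.goto([.35,-.3,.3],down(0))
snap("fin"); print(bot.current_clock())
E
```

```text
tub width mm 49.8 F [ 0.56 -0.2   0.32]
lifted w 50.0 F [-0.85 -0.28 -2.61]
above w 49.8
z 0.0030 f 5.3 f0 -2.3 pos [0.6274 0.1125 0.0421]
t 48.0
49.9083
```

View pics/scene_fin.png

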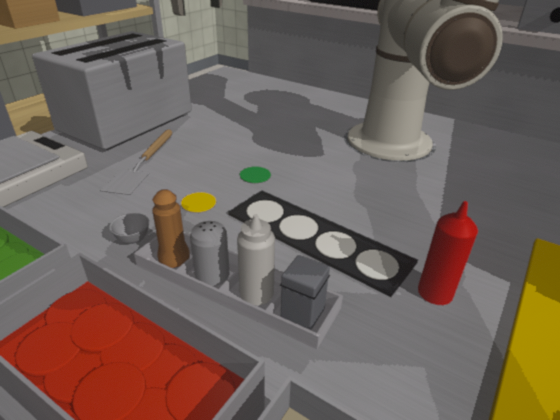

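View pics/top_fin.png

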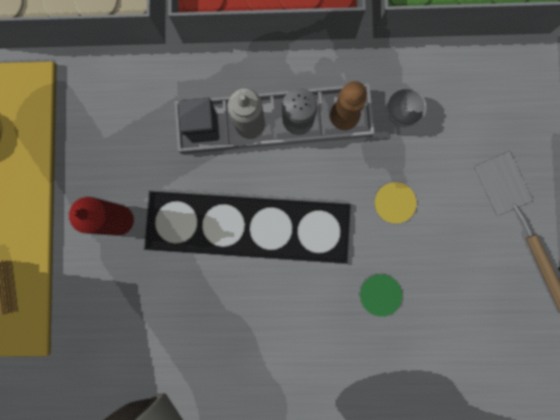

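The top view, left to right, shows the tub (197,117), squeeze (245,105), shaker (298,108) and mill (350,97), all upright, with the four dishes empty. One two-view height check, then I hand in.

```bash
python3 - <<'E'
from h import *
C=cams()
for n,a,b,y in(("nozzle z~.149",(244,97),(256,215),.04),("shaker z~.100",(299,101),(209,228),-.04),("knob z~.115-.134",(352,91),(165,197),-.12),("tub lid c z~.089",(195,114),(305,277),.12)):
    p,e=tri(C,a,b); print(n,np.round(p,4),"gap %.4f"%e,"slot",np.round(slot(RK,y),4))
print(np.round(bot.current_contact_force(),2)); bot.job_done(); print(bot.current_clock())
E
```

```text
nozzle z~.149 [0.631  0.0321 0.1488] gap 0.0023 slot [0.6329 0.0327]
shaker z~.100 [ 0.6395 -0.0465  0.0982] gap 0.0018 slot [ 0.6389 -0.0471]
knob z~.115-.134 [ 0.6447 -0.1231  0.1259] gap 0.0013 slot [ 0.6448 -0.1269]
tub lid c z~.089 [0.6296 0.1128 0.0788] gap 0.0010 slot [0.627  0.1125]
[0.88 0.2  0.81]
the job is handed in; nothing more can be done
the job is handed in; nothing more can be done
```

All four containers now stand upright in the rack in reverse order: tub, squeeze bottle, shaker and mill from left to right as the robot sees it. I handed the job in at about 50 s; it reports no verdict.

- **Grasps and placing:** jaw widths were 41.5, 54.5, 51.1 and 49.8 mm for mill, shaker, squeeze bottle and tub, as expected. Floor contact was felt at each placing, and the arm was clear of everything at the end.
- **Final position check:** measured from two views, the container tops lie within 4 mm of their compartment centres, and heights match for the squeeze bottle, shaker and mill.
- **One disagreement:** the tub lid measured 79 mm high against an expected 89 mm. I put this down to picking the lid centre by eye, because both pictures show the tub upright and its contact height at placing was right. I did not remeasure it before handing in.

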